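# Switch on the clamp's transmitters in channel order and start the live feed

### The job

The laptop numbers the wireless transmitters on the yellow pipe clamp in the order in which they are switched on, so with a fingertip gently push in the red switch head, then the green, then the blue, each fully home so that it stays in. When all three are in, lightly press the laptop's touchpad until it clicks, to start the live feed, and let go. Do not lift or shift the transmitters, leave the white spare switched off, and leave all else on the bench where it is.

Things in the scene. Friction and masses are not known exactly. Their poses are not given: they have to be found in the camera images.
- tx_red: Wireless transmitter with red band, collar and switch head: a grey round housing, 60 mm diameter and 42 mm high, with a 47 mm collar 3 mm thick on top, 0.45 kg, standing loose on its flat foot on one of the three seats of the clamp (which seat varies). Origin: centre of its underside, z up; the seats lie 80 mm above the bench
- red_head_top (a point): Centre of the flat top of the red rubber head (34 mm across, 8 mm thick) on the plunger of that transmitter's push-in switch; with the plunger out it stands 66 mm above the transmitter's underside and 21 mm above the collar, and it moves with the plunger. Push it straight down. The rubber yields about 0.5 mm per N, at most 5 mm, and comes back
- red_plunger (a joint): Travel of the red plunger under its head, m: 0 out (off; up to 0.001 at the start), 0.008 fully home against its stop (on from 0.006). It resists with about 2.5 N at first and 4 N at the end and stays where it is left
- tx_green: Wireless transmitter with green band, collar and switch head: a grey round housing, 60 mm diameter and 42 mm high, with a 47 mm collar 3 mm thick on top, 0.45 kg, standing loose on its flat foot on one of the three seats of the clamp (which seat varies). Origin: centre of its underside, z up; the seats lie 80 mm above the bench
- green_head_top (a point): Centre of the flat top of the green rubber head (34 mm across, 8 mm thick) on the plunger of that transmitter's push-in switch; with the plunger out it stands 66 mm above the transmitter's underside and 21 mm above the collar, and it moves with the plunger. Push it straight down. The rubber yields about 0.5 mm per N, at most 5 mm, and comes back
- green_plunger (a joint): Travel of the green plunger under its head, m: 0 out (off; up to 0.001 at the start), 0.008 fully home against its stop (on from 0.006). It resists with about 2.5 N at first and 4 N at the end and stays where it is left
- tx_blue: Wireless transmitter with blue band, collar and switch head: a grey round housing, 60 mm diameter and 42 mm high, with a 47 mm collar 3 mm thick on top, 0.45 kg, standing loose on its flat foot on one of the three seats of the clamp (which seat varies). Origin: centre of its underside, z up; the seats lie 80 mm above the bench
- blue_head_top (a point): Centre of the flat top of the blue rubber head (34 mm across, 8 mm thick) on the plunger of that transmitter's push-in switch; with the plunger out it stands 66 mm above the transmitter's underside and 21 mm above the collar, and it moves with the plunger. Push it straight down. The rubber yields about 0.5 mm per N, at most 5 mm, and comes back
- blue_plunger (a joint): Travel of the blue plunger under its head, m: 0 out (off; up to 0.001 at the start), 0.008 fully home against its stop (on from 0.006). It resists with about 2.5 N at first and 4 N at the end and stays where it is left
- tx_spare: Spare transmitter of the same shape with white band, collar and switch head, standing on the bench itself; leave alone. Origin: centre of its underside
- spare_plunger (a joint): Travel of the spare's white plunger, m: 0 out; must stay out
- touchpad_top (a point): Centre of the top face of the laptop's grey touchpad: a level click plate 109 mm wide (along y of this frame) and 65 mm deep (along x), 1 mm proud of the palm rest, 18 mm above the bench. The frame's +x points to the keyboard and screen; the hinge of the screen is 175 mm off in that direction and the screen leans 22 degrees away, its top edge 210 mm above the bench
- touchpad (a joint): Travel of the touchpad, m: 0 released, 0.005 fully down; it clicks at 0.0015. It is sprung: about 1 N at first, 3.5 N at the click, 8.5 N fully down, and comes up again when let go
- clamp: Yellow pipe clamp lying flat, fixed on the bench: a C of two steel plates, 292 mm outside diameter, top face 80 mm above the bench, pivot bolt and open jaw at its mouth up to 110 mm. Origin: centre of the C at bench level, +x points out of its mouth; the three seats lie 110 mm from the origin at 110, 180 and 250 degrees from +x
- hammer: Hammer with green handle lying on the bench, 300 mm long; leave alone. Origin: middle of its length, underside
- spanner: Steel spanner lying flat, 190 mm long; leave alone. Origin: middle, underside
- screwdriver: Screwdriver with orange handle lying on the bench, 200 mm long; leave alone. Origin: middle, underside
- grease_tin: Upright tin, 76 mm diameter, 75 mm high; leave alone. Origin: centre of its underside
- torch: Black torch standing on its head, 42 mm diameter, 150 mm high; leave alone. Origin: centre of its underside
There are look-alikes about, which are no part of the job. What is shaped like the tx_red but orange is not meant. What is shaped like the tx_blue but orange is not meant.

How it is judged:
By the outcome, as a careful person would: the job done as asked, in the order asked, and still so for the second after the job is handed in, with the robot touching nothing.
It also fails if it takes over 67 s, if anything falls off the work surface, if the arm or the gripper's body presses on something with over 40 N, if the wrist force passes 120 N, or if a joint passes its speed limit or range.

### The arm

A 6-joint arm with a two-finger parallel gripper is mounted at the origin on the work surface. World frame = base frame: x ahead of the robot, y to its left, z up, the work surface at z = 0. Lengths are in mm, angles in rad, forces in N, time in s.
With the tool pointing down it reaches from about 275 to 750 mm from the base axis. Payload 10.2 kg.
Tool frame: the origin (TCP) lies between the finger pads; the fingertips stand 17 mm ahead of it and the grasp point (between the pads) lies 2 mm behind it (tips_ahead is the distance from the TCP to the fingertips, in mm); z points along the fingers, y is the line along which they close (so a half turn about z gives the same grasp; the last joint's range is limited). The gripper opens to 85 mm and grips with 20 to 120 N. Pads are 22 mm wide; open, the fingers measure 114 mm over their backs; the gripper's body (76 mm by 85 mm) begins 54 mm behind the grasp point. The pads swing forward as they close: fully open they stand 13 mm farther back than shut.
Start: joints at [-1.549, 0.313, 1.498, -0, 1.331, -0.223], TCP at [127.227, -509.357, 248.294] pointing down, gripper open.
Joint ranges: [-2.94, 2.94], [-0.97, 2.17], [0.19, 2.56], [-1.23, 4.37], [0.02, 3.11], [-2.88, 2.88]. Speed limits (rad/s): [2.39, 2.39, 3.01, 3.14, 3.14, 3.14].

### API

Orientations are given as a unit quaternion [w, x, y, z].
In Python, from rig import sense, capture, finish_job, boxes_of, tips_ahead gives the robot as it stands.
- The arm moves only by the tool drive_tool, never from a script. Its argument "commands" is text: rows parted by semicolons, each of 7 numbers parted by spaces: the shift along the world's x, y, z in units of 0.1 m (1.0 is 0.1 m), then the turn, a rotation vector about the world's x, y, z in units of pi/4 rad (1.0 is pi/4 rad), then the opening in per cent of the stroke, from 0 (shut) to 100 (fully open). A call has 1 to 20 rows; each row shifts and turns the commanded pose from where the row before left it; what a row does not reach is not made up. A row lasts 1/12 s, in which the tool goes at most 41.7 mm and 7.16 degrees, less where a joint would pass 70% of its speed; a pose out of reach is approached as far as the arm can. A call with a number of a shift or a turn outside -1 to 1 is refused whole. A call with a gripper value outside its range is refused whole. The fingers move at their own pace and stop on an object; "force" is the grip in N (left out, the last holds). Time passes only in rows, so rows that do not move let the fingers close. It gives the time, the measured TCP pose, the force, the opening and the grip force at its end, in the units of the state.
- sense(): the state, without advancing time (a new reading comes with each control period).
- capture(name): name is "scene" or "side" or "wrist"; returns a dict with "pixels" (400x640x3 uint8, blue, green, red), "fov_y" (degrees; the focal length in pixels is half the picture's height over the tangent of half this angle, whatever the lens; pixels are square), "cx", "cy" (the principal point, pixels), "position" and "attitude" of the camera in the world; the wrist camera has in their place "tool_from_camera" (4x4, takes a point from camera to tool coordinates, whose origin is the TCP and whose axes are the flange's). Camera axes: x right, y down, z forward; pixel columns grow to the right and rows downward; lengths in mm; the calibration is good to about 2 mm. A picture is of the moment at which its call begins: read the wrist's pose just before it. There is no depth.
- finish_job(): hands the job in; it is judged then, once.
Trained networks look in a picture, given as the dict that the camera call returned (one of the last four; its "shot" number tells which), for a name from the list of things; names that differ only in an ending like _2 or _b are one class to them, and where a whole thing is asked for, a point or a joint stands for the part that bears it (a point fixed in the world has none). Each returns a list of dicts, best first, with "confidence" (0 to 1); they miss things now and then, are a little off and sometimes report something else, mostly with a low value. They report only what shows in the picture. A call takes as long as a camera call. They do not tell look-alikes from the thing itself.
- boxes_of(picture, name): "position" ([column, row] in pixels, amid what is visible of it).
The state is a dict: "time_s": time; "joints": joint angles; "dq": joint speeds; "tau": joint torques, N m; "eef_pos": TCP position; "ee_rot": TCP orientation; "force": force on the tool from outside, world axes, zero at the start; "wrist_torque": the same for the moment, N m; "grip_width": opening from 0.0 (shut) to 1.0 (fully open); "grip_force": force on a finger pad.
Only numpy, scipy, OpenCV 4.12 (cv2) and the standard library are available. Lean on these libraries where they do the work, as an engineer would, in place of code of your own. Each camera call takes 0.05 s, during which the arm holds its last target. There are 200 camera calls.

## Working session

There is one attempt and no reset: what is moved stays moved. The work goes in short steps, Python scripts to look and compute and a tool call to move; the robot and the scene stay as the last step left them, time stands still between calls to the robot, and variables do not carry over. Pictures are saved under pics/ and viewed, at most 10 in all, crops included, and the job is handed in when it is done.

Besides the shell and the picture viewer there is one more tool, called by a JSON object that holds its "method" and its "body". drive_tool: Moves the arm, as the interface text tells. Shifts and turns lie within -1 to 1; 1 stands for 0.1 m of shift or pi/4 rad of turn. Its arguments: {"type":"object","properties":{"commands":{"type":"string"},"force":{"type":"number"}},"required":["commands"]}

```bash
mkdir -p pics; ls
cat > h.py <<'E'
import numpy as np, cv2
from scipy.spatial.transform import Rotation as R
from rig import sense, capture, finish_job, boxes_of, tips_ahead
def pose(c, s=None):
    if "tool_from_camera" in c:
        T=np.array(c["tool_from_camera"]); q=s["ee_rot"]
        Rt=R.from_quat([q[1],q[2],q[3],q[0]]).as_matrix()
        return Rt@T[:3,:3], Rt@T[:3,3]+np.array(s["eef_pos"])
    a=np.array(c["attitude"],float)
    M=a if a.shape==(3,3) else R.from_quat([a[1],a[2],a[3],a[0]]).as_matrix()
    return M, np.array(c["position"],float)
def at_z(c,px,z,s=None):
    M,p=pose(c,s); f=200/np.tan(np.radians(c["fov_y"]/2))
    d=M@np.array([(px[0]-c["cx"])/f,(px[1]-c["cy"])/f,1])
    return p+d*(z-p[2])/d[2]
E
python3 - <<'E'
from h import *
s=sense(); print(s)
try: print(tips_ahead, tips_ahead())
except Exception as e: print(e)
for n in ("scene","side","wrist"):
    c=capture(n); cv2.imwrite(f"pics/{n}0.png",c["pixels"]); print(n,{k:v for k,v in c.items() if k!="pixels"})
    for t,z in (("tx_red",110),("red_head_top",146),("green_head_top",146),("blue_head_top",146),("touchpad_top",18),("tx_spare",30),("clamp",80)):
        for b in boxes_of(c,t)[:5]:
            print(" ",t,np.round(b["position"]),round(b["confidence"],2),np.round(at_z(c,b["position"],z,s)))
E
```

```text
pics
{'time_s': 0.0, 'joints': array([-1.54940618e+00,  3.13436914e-01,  1.49846115e+00, -1.75288873e-06,
        1.33101631e+00, -2.23421982e-01]), 'dq': array([ 0.00031487, -0.00085317, -0.00028977, -0.0026032 ,  0.00050872,
       -0.00073105]), 'tau': array([-5.06911801e-04, -4.12264538e+01, -2.59743959e+01, -2.84055577e-04,
        4.05236904e-03, -1.99919850e-05]), 'eef_pos': array([ 127.21752085, -509.09688228,  247.73270732]), 'ee_rot': array([-6.57574863e-04,  9.92517485e-01,  1.22100798e-01,  6.57968025e-05]), 'force': array([ 0.50213084, -1.06178095, -0.23666122]), 'wrist_torque': array([-0.01338684, -0.01060948,  0.02271888]), 'grip_force': 0.0, 'grip_width': 1.0027126506902564}
'float' object is not callable
scene {'fov_y': 52.66410548042232, 'cx': 315.3872330755213, 'cy': 200.34357859128068, 'position': array([1193.27905762,  532.88826314,  931.86305496]), 'attitude': array([-0.15765315,  0.36101909,  0.84030659, -0.37241849]), 'shot': 1}
  tx_red [304. 199.] 0.76 [ 561. -119.  110.]
  tx_red [328. 238.] 0.68 [629.  39. 110.]
  tx_red [341. 200.] 0.64 [487. -36. 110.]
 
[... 1175 characters left out ...]
lue_head_top [278. 180.] 0.48 [ 676. -133.  146.]
  touchpad_top [290. 299.] 0.93 [543. 254.  18.]
  touchpad_top [273. 179.] 0.52 [ 749. -309.   18.]
  tx_spare [354. 249.] 0.64 [389.  30.  30.]
  clamp [303. 200.] 0.91 [ 586. -122.   80.]
wrist {'fov_y': 69.26765123454916, 'cx': 322.18123846139474, 'cy': 195.56283123348697, 'tool_from_camera': array([[-7.54637854e-04, -9.55603938e-01, -2.94653261e-01,
         7.52328027e+01],
       [ 9.99998041e-01, -1.81885850e-04, -1.97121708e-03,
        -6.03983172e-02],
       [ 1.83010955e-03, -2.94654171e-01,  9.55602203e-01,
        -1.25377634e+02],
       [ 0.00000000e+00,  0.00000000e+00,  0.00000000e+00,
         1.00000000e+00]]), 'shot': 3}
```

View pics/scene0.png

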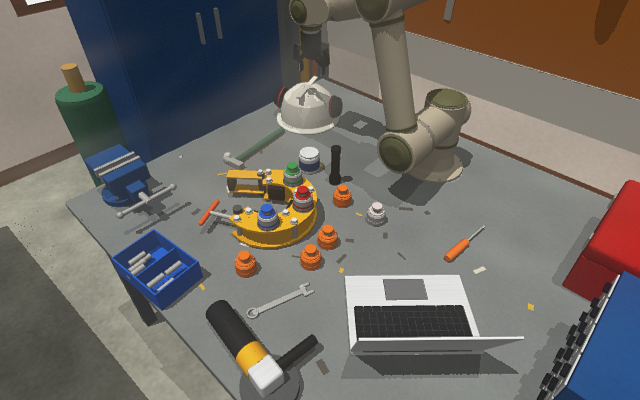

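View pics/side0.png

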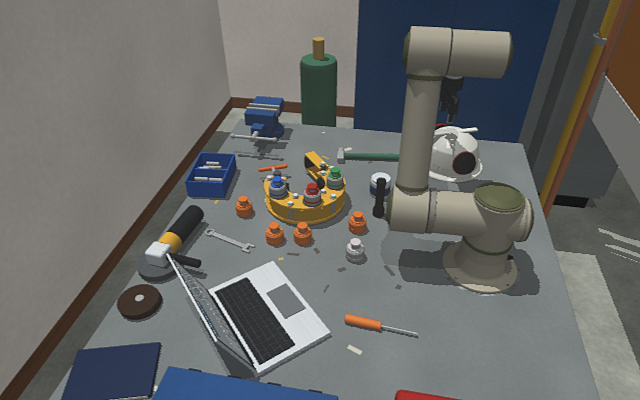

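Scene picture: red head at (303,190), green at (292,168), blue at (266,210). The spare is at (376,211), the laptop touchpad at (405,289), the torch at (335,165) and the tin at (309,158).
Look-alikes, all orange: scene (343,195), (328,236), (311,256) and (245,262). None stands on the clamp.
The seat spacings fit: red–blue 126 mm and green–blue 206 mm. I'll go above red with the fingers shut and look from close by.

{"method": "drive_tool", "body": {"commands": "0.24 0.21 0.01 0 0 0 0;0.24 0.21 0 0 0 0 0;0.24 0.21 0 0 0 0 0;0.24 0.21 0 0 0 0 0;0.24 0.21 0 0 0 0 0;0.24 0.21 0 0 0 0 0;0.24 0.21 0 0 0 0 0;0.24 0.21 0 0 0 0 0;0.24 0.21 0 0 0 0 0;0.24 0.21 0 0 0 0 0;0.24 0.21 0 0 0 0 0;0.24 0.21 0 0 0 0 0;0.24 0.21 0 0 0 0 0;0.24 0.21 0 0 0 0 0;0.24 0.21 0 0 0 0 0;0.24 0.21 0 0 0 0 0;0.24 0.21 0 0 0 0 0;0.24 0.21 0 0 0 0 0;0 0 0 0 0 0 0;0 0 0 0 0 0 0"}}

```text
time_s: 2.87
eef_pos: [559.7, -130.4, 248.8]
ee_rot: [-0.0, 0.992, 0.123, -0.0]
force: [-0.4, -0.2, -0.2]
grip_width: 0.0
grip_force: 0.0
```

Run:
```python
from h import *
s=sense(); print(s["eef_pos"],s["ee_rot"],s["joints"],s["force"],s["grip_width"],s["time_s"])
c=capture("wrist"); cv2.imwrite("pics/w1.png",c["pixels"])
for t in ("red_head_top","green_head_top","blue_head_top","clamp"):
    for b in boxes_of(c,t)[:5]: print(t,np.round(b["position"]),round(b["confidence"],2),np.round(at_z(c,b["position"],146,s)))
hsv=cv2.cvtColor(c["pixels"],cv2.COLOR_BGR2HSV)
for n,(lo,hi) in dict(red=(172,184),green=(50,80),blue=(105,125)).items():
    h=hsv[...,0].astype(int); h=np.where((h<4)&(n=="red"),h+180,h)
    m=((h>=lo)&(h<=hi)&(hsv[...,1]>120)&(hsv[...,2]>50)).astype(np.uint8)
    k,l,st,ce=cv2.connectedComponentsWithStats(m)
    for i in np.argsort(-st[1:,4])[:3]+1: print(n,st[i],np.round(ce[i]),np.round(at_z(c,ce[i],146,s)))
```

```text
[ 559.72543239 -130.3764176   248.80819548] [-1.37886276e-04  9.92377079e-01  1.23238053e-01 -3.11031118e-04] [-4.32579284e-01  4.23317376e-01  1.34004172e+00 -9.59356782e-05
  1.37890746e+00  8.91131050e-01] [-0.36845245 -0.24639452 -0.20892129] 0.00044827718462615054 2.8667
red_head_top [219. 144.] 0.91 [586. -40. 146.]
red_head_top [319. 201.] 0.66 [ 559. -127.  146.]
green_head_top [425. 286.] 0.87 [ 504. -241.  146.]
blue_head_top [218.  49.] 0.95 [652. -30. 146.]
blue_head_top [388.  45.] 0.82 [ 684. -147.  146.]
blue_head_top [582. 286.] 0.43 [ 538. -379.  146.]
clamp [449. 190.] 0.78 [ 594. -228.  146.]
clamp [391.  47.] 0.67 [ 684. -149.  146.]
red [303 192  26  30 339] [314. 208.] [ 552. -124.  146.]
red [296 180  10  22  62] [300. 190.] [ 564. -110.  146.]
red [298 203   4   5   9] [299. 205.] [ 551. -112.  146.]
green [ 389  257   48   40 1009] [417. 274.] [ 514. -229.  146.]
green [403 237   8   2  12] [407. 238.] [ 545. -209.  146.]
green [414 238   9   5  11] [417. 240.] [ 546. -218.  146.]
blue [ 355   18   59   66 2850] [385.  50.] [ 681. -145.  146.]
blue [406 321  19  13 107] [414. 328.] [ 457. -246.  146.]
```

View pics/w1.png

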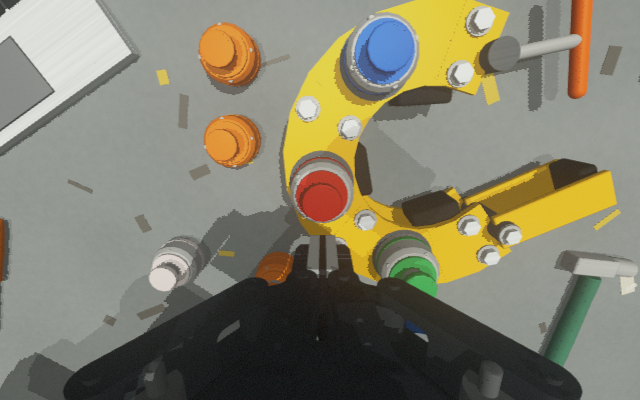

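Wrist picture: red head at about (321,199), blue at (389,44), green at (414,275) partly behind the gripper. The white spare is at (170,270), and the orange look-alikes at (225,45), (230,138) and (273,268) are off the clamp. The red–blue distance of 126.6 mm matches the seats, so I press red.

{"method": "drive_tool", "body": {"commands": "0 0.025 -0.2 0 0 0 0;0 0 -0.2 0 0 0 0;0 0 -0.2 0 0 0 0;0 0 -0.18 0 0 0 0;0 0 -0.02 0 0 0 0;0 0 0 0 0 0 0;0 0 -0.02 0 0 0 0;0 0 -0.02 0 0 0 0;0 0 -0.02 0 0 0 0;0 0 -0.02 0 0 0 0;0 0 0 0 0 0 0;0 0 0 0 0 0 0"}}

```text
time_s: 4.12
eef_pos: [559.5, -129.0, 161.7]
ee_rot: [0.0, 0.993, 0.122, 0.0]
force: [0.9, -0.8, 1.7]
grip_width: 0.001
grip_force: 0.9
```

{"method": "drive_tool", "body": {"commands": "0 0 -0.01 0 0 0 0;0 0 -0.01 0 0 0 0;0 0 -0.01 0 0 0 0;0 0 -0.01 0 0 0 0;0 0 -0.01 0 0 0 0;0 0 -0.01 0 0 0 0;0 0 -0.01 0 0 0 0;0 0 0 0 0 0 0;0 0 0 0 0 0 0"}}

```text
time_s: 4.87
eef_pos: [559.3, -128.9, 154.3]
ee_rot: [0.0, 0.993, 0.122, 0.0]
force: [1.9, -1.9, 3.5]
grip_width: -0.004
grip_force: 1.6
```

{"method": "drive_tool", "body": {"commands": "0 0 -0.01 0 0 0 0;0 0 -0.01 0 0 0 0;0 0 -0.01 0 0 0 0;0 0 0 0 0 0 0;0 0 0 0 0 0 0;0 0 0 0 0 0 0"}}

```text
time_s: 5.37
eef_pos: [559.3, -128.9, 151.7]
ee_rot: [0.0, 0.993, 0.122, 0.0]
force: [2.0, -2.0, 6.6]
grip_width: 0.001
grip_force: 3.3
```

At 6.6 N with the tip at 134.7 mm, red is home (138 + 3.3 mm of rubber). Up, then over to green.

{"method": "drive_tool", "body": {"commands": "0 0 0.05 0 0 0 0;0 0 0.1 0 0 0 0;0 0 0.25 0 0 0 0;0 0 0.28 0 0 0 0;0 0 0.28 0 0 0 0;-0.15 -0.27 0 0 0 0 0;-0.15 -0.27 0 0 0 0 0;-0.15 -0.27 0 0 0 0 0;-0.15 -0.27 0 0 0 0 0;0 0 0 0 0 0 0;0 0 0 0 0 0 0"}}

```text
time_s: 6.28
eef_pos: [498.4, -237.5, 247.4]
ee_rot: [-0.001, 0.993, 0.121, -0.0]
force: [-0.9, 0.5, -0.7]
grip_width: 0.003
grip_force: 0.0
```

```bash
cat > look.py <<'E'
from h import *
import sys
s=sense(); print(s["eef_pos"],s["force"],s["time_s"])
c=capture("wrist"); cv2.imwrite(f"pics/{sys.argv[1]}.png",c["pixels"])
for a in sys.argv[2:]:
    t,z=a.split(":")
    for b in boxes_of(c,t)[:4]: print(t,np.round(b["position"]),round(b["confidence"],2),np.round(at_z(c,b["position"],float(z),s)))
E
python3 look.py w2 red_head_top:138 green_head_top:146 blue_head_top:146
```

```text
[ 498.40310721 -237.49954594  247.36318735] [-0.89743661  0.54687391 -0.68075575] 6.2833
red_head_top [193. 236.] 0.86 [ 437. -133.  138.]
red_head_top [207.  94.] 0.68 [ 559. -131.  138.]
red_head_top [220.  93.] 0.19 [ 562. -141.  138.]
green_head_top [326. 206.] 0.7 [ 495. -240.  146.]
```

View pics/w2.png

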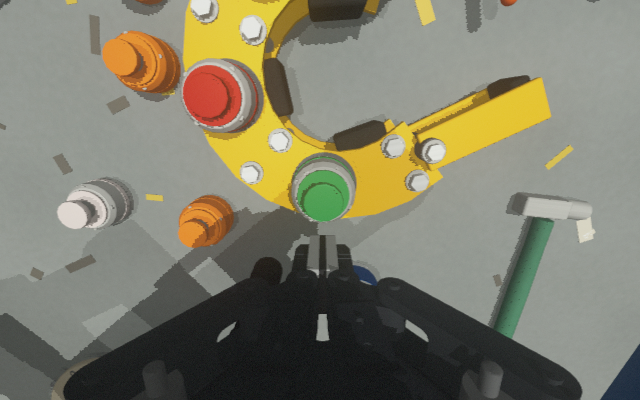

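Wrist picture: green head at about (324,201), which puts it within 3 mm below the tool. Red sits low in its collar at (210,94). Pressing green.

{"method": "drive_tool", "body": {"commands": "0 0 -0.2 0 0 0 0;0 0 -0.2 0 0 0 0;0 0 -0.2 0 0 0 0;0 0 -0.18 0 0 0 0;0 0 -0.04 0 0 0 0;0 0 -0.02 0 0 0 0;0 0 -0.01 0 0 0 0;0 0 -0.01 0 0 0 0;0 0 -0.01 0 0 0 0;0 0 -0.01 0 0 0 0;0 0 -0.01 0 0 0 0;0 0 -0.01 0 0 0 0;0 0 -0.01 0 0 0 0;0 0 -0.01 0 0 0 0;0 0 -0.01 0 0 0 0;0 0 0 0 0 0 0;0 0 0 0 0 0 0"}}

```text
time_s: 7.9
eef_pos: [499.3, -237.0, 154.4]
ee_rot: [0.0, 0.993, 0.122, 0.0]
force: [2.6, 0.3, 3.6]
grip_width: 0.003
grip_force: 1.6
```

{"method": "drive_tool", "body": {"commands": "0 0 -0.01 0 0 0 0;0 0 -0.01 0 0 0 0;0 0 -0.01 0 0 0 0;0 0 0 0 0 0 0;0 0 0 0 0 0 0;0 0 0 0 0 0 0"}}

```text
time_s: 8.4
eef_pos: [499.3, -237.0, 151.7]
ee_rot: [0.0, 0.993, 0.122, 0.0]
force: [2.7, 1.3, 6.6]
grip_width: 0.003
grip_force: 3.3
```

Green is home (6.6 N, same depth). On to blue.

{"method": "drive_tool", "body": {"commands": "0 0 0.05 0 0 0 0;0 0 0.1 0 0 0 0;0 0 0.25 0 0 0 0;0 0 0.28 0 0 0 0;0 0 0.28 0 0 0 0;0.23 0.1125 0 0 0 0 0;0.23 0.1125 0 0 0 0 0;0.23 0.1125 0 0 0 0 0;0.23 0.1125 0 0 0 0 0;0.23 0.1125 0 0 0 0 0;0.23 0.1125 0 0 0 0 0;0.23 0.1125 0 0 0 0 0;0.23 0.1125 0 0 0 0 0;0 0 0 0 0 0 0;0 0 0 0 0 0 0"}}

```text
time_s: 9.65
eef_pos: [683.2, -146.2, 246.3]
ee_rot: [-0.0, 0.992, 0.123, -0.001]
force: [-1.4, -0.6, -0.3]
grip_width: 0.004
grip_force: 0.0
```

```bash
python3 look.py w3 blue_head_top:146 touchpad_top:18
```

```text
[ 683.2459829  -146.23238518  246.33189201] [-1.38556145 -0.5650665  -0.3481961 ] 9.65
blue_head_top [184. 168.] 0.89 [684. -33. 146.]
blue_head_top [326. 201.] 0.64 [ 684. -148.  146.]
blue_head_top [330.  48.] 0.57 [ 795. -123.  146.]
touchpad_top [ 14. 181.] 0.7 [573. 229.  18.]
```

View pics/w3.png

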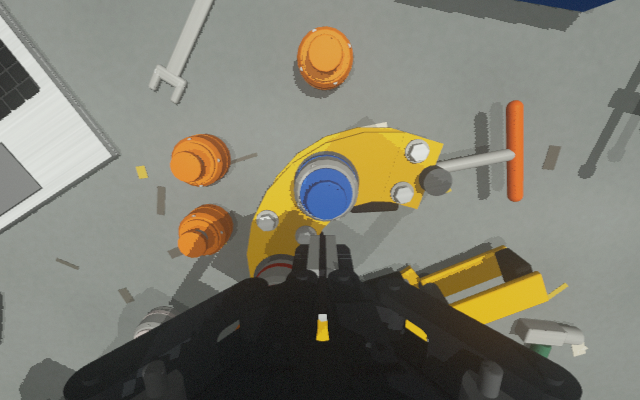

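Wrist picture: blue head at about (327,197), directly below the tool (684,-148). Pressing blue.

{"method": "drive_tool", "body": {"commands": "0 -0.01 -0.2 0 0 0 0;0 0 -0.2 0 0 0 0;0 0 -0.2 0 0 0 0;0 0 -0.18 0 0 0 0;0 0 -0.04 0 0 0 0;0 0 -0.02 0 0 0 0;0 0 -0.01 0 0 0 0;0 0 -0.01 0 0 0 0;0 0 -0.01 0 0 0 0;0 0 -0.01 0 0 0 0;0 0 -0.01 0 0 0 0;0 0 -0.01 0 0 0 0;0 0 -0.01 0 0 0 0;0 0 -0.01 0 0 0 0;0 0 0 0 0 0 0;0 0 0 0 0 0 0"}}

```text
time_s: 11.13
eef_pos: [683.4, -148.0, 155.5]
ee_rot: [0.0, 0.993, 0.122, 0.0]
force: [1.1, -1.5, 2.9]
grip_width: -0.005
grip_force: 1.6
```

{"method": "drive_tool", "body": {"commands": "0 0 -0.01 0 0 0 0;0 0 -0.01 0 0 0 0;0 0 -0.01 0 0 0 0;0 0 -0.01 0 0 0 0;0 0 0 0 0 0 0;0 0 0 0 0 0 0;0 0 0 0 0 0 0"}}

```text
time_s: 11.72
eef_pos: [683.4, -148.0, 151.8]
ee_rot: [0.0, 0.993, 0.122, 0.0]
force: [0.7, -1.2, 6.7]
grip_width: -0.005
grip_force: 3.2
```

Blue is home. Before going to the touchpad, I'll lift and look to confirm all three.

{"method": "drive_tool", "body": {"commands": "0 0 0.05 0 0 0 0;0 0 0.1 0 0 0 0;0 0 0.25 0 0 0 0;0 0 0.28 0 0 0 0;0 0 0.28 0 0 0 0;-0.1 0.31 0 0 0 0 0;-0.1 0.31 0 0 0 0 0;-0.1 0.31 0 0 0 0 0;-0.1 0.31 0 0 0 0 0;-0.1 0.31 0 0 0 0 0;-0.1 0.31 0 0 0 0 0;-0.1 0.31 0 0 0 0 0;-0.1 0.31 0 0 0 0 0;-0.1 0.31 0 0 0 0 0;-0.1 0.31 0 0 0 0 0;-0.1 0.31 0 0 0 0 0;-0.1 0.31 0 0 0 0 0;-0.1 0.31 0 0 0 0 0;0 0 0 0 0 0 0;0 0 0 0 0 0 0"}}

```text
time_s: 13.38
eef_pos: [552.2, 256.5, 247.3]
ee_rot: [0.0, 0.992, 0.124, -0.001]
force: [0.3, 0.2, -0.3]
grip_width: 0.001
grip_force: 0.0
```

```bash
python3 look.py w4 touchpad_top:18
python3 - <<'E'
from h import *
c=capture("scene"); d=capture("side")
a=cv2.resize(c["pixels"][150:255,220:340],None,fx=3.3,fy=3.3,interpolation=cv2.INTER_CUBIC)
b=cv2.resize(d["pixels"][145:250,255:375],None,fx=3.3,fy=3.3,interpolation=cv2.INTER_CUBIC)
cv2.imwrite("pics/heads.png",np.hstack([a,b]))
E
```

```text
[552.24118405 256.48163513 247.29173631] [ 0.2549052   0.16483825 -0.27403363] 13.3833
touchpad_top [325. 162.] 0.79 [562. 256.  18.]
```

View pics/w4.png

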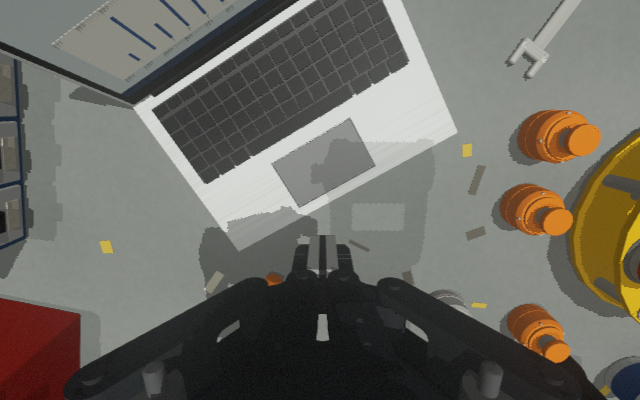

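View pics/heads.png

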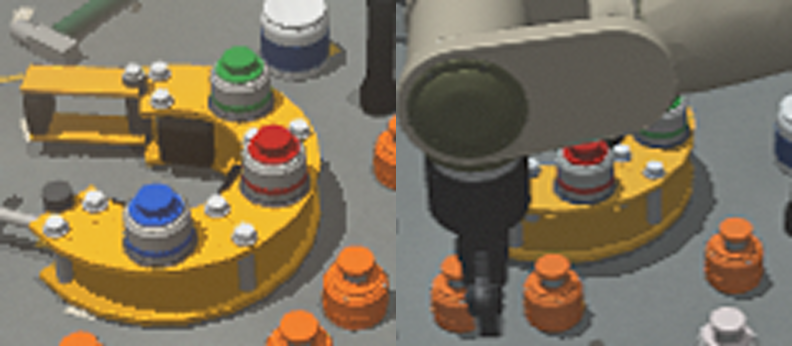

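All three heads are low in their collars and the transmitters stand on their seats. The touchpad centre at (324,162) gives (562,257), within the laptop's palm rest, so I go down to just above it.

{"method": "drive_tool", "body": {"commands": "0.1 0.005 -0.2 0 0 0 0;0 0 -0.2 0 0 0 0;0 0 -0.2 0 0 0 0;0 0 -0.2 0 0 0 0;0 0 -0.2 0 0 0 0;0 0 -0.2 0 0 0 0;0 0 -0.2 0 0 0 0;0 0 -0.2 0 0 0 0;0 0 -0.2 0 0 0 0;0 0 -0.15 0 0 0 0;0 0 -0.1 0 0 0 0;0 0 -0.02 0 0 0 0;0 0 0 0 0 0 0;0 0 0 0 0 0 0"}}

```text
time_s: 14.75
eef_pos: [563.8, 255.5, 41.3]
ee_rot: [-0.0, 0.993, 0.122, 0.001]
force: [0.6, -0.0, -0.1]
grip_width: -0.001
grip_force: 0.0
```

{"method": "drive_tool", "body": {"commands": "0 0 -0.03 0 0 0 0;0 0 -0.02 0 0 0 0;0 0 -0.01 0 0 0 0;0 0 -0.01 0 0 0 0;0 0 -0.01 0 0 0 0;0 0 -0.005 0 0 0 0;0 0 0 0 0 0 0;0 0 0 0 0 0 0"}}

```text
time_s: 15.42
eef_pos: [563.4, 255.7, 32.2]
ee_rot: [-0.0, 0.993, 0.122, 0.0]
force: [-1.5, 0.3, 5.7]
grip_width: -0.003
grip_force: 2.6
```

At 5.7 N and 2.8 mm of travel it is past the click. Letting go and retreating.

{"method": "drive_tool", "body": {"commands": "0 0 0.03 0 0 0 0;0 0 0.1 0 0 0 0;0 0 0.2 0 0 0 0;0 0 0.25 0 0 0 0;0 0 0.25 0 0 0 0;0 0 0.25 0 0 0 0;0 0 0.25 0 0 0 0;0 0 0.25 0 0 0 0;0 0 0.25 0 0 0 0;0 0 0.25 0 0 0 0;0 0 0 0 0 0 0;0 0 0 0 0 0 0;0 0 0 0 0 0 0"}}

```text
time_s: 16.5
eef_pos: [562.8, 255.5, 239.1]
ee_rot: [0.0, 0.993, 0.122, -0.001]
force: [-0.1, -0.0, -0.7]
grip_width: -0.0
grip_force: 0.0
```

```bash
python3 -c "
from h import *
s=sense();print(s['eef_pos'],s['force'],s['time_s']);print(finish_job())"
```

```text
[562.78934683 255.53790498 239.05823752] [-0.08872606 -0.01256671 -0.72473646] 16.5
the job is handed in; nothing more can be done
None
```

I pushed red, green and blue fully home in that order, pressed the touchpad past its click point and let go, and handed the job in at 16.5 s; no verdict came back.

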